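Third hand at the wrapping jig

TASK

Stand the tallest of the three gift cartons on the wooden wrapping jig, between its two low guide rails with a narrow end facing the sprung stop plate, and push it straight against the plate until the plate's pointer stands between the two scale pins; push gently, never driving the plate to the end of its travel. Finish while still holding and pushing it there with that steady force, carton upright and flat on the board, so that I can fasten a carrying handle to it: do not let go, press the plate only with the carton, and leave the other two cartons where they stand.

Things in the scene. Friction and masses are not known exactly. Their poses are not given: they have to be found in the camera images.
- tall_carton_center (a point): The tallest gift carton, wrapped, with a bow on top: body 50 x 70 x 80 mm (x by y by z), the soft bow stands another 25 mm and can be ignored when gripping. Point at the centre of the body, half-way up (40 mm above its underside). Axes are the carton's own: x across its short side, y along its long side, z up. Loose, about 0.12 kg, closed and stiff; it starts standing upright on the counter, and any of the three cartons may be at any of the three places.
- mid_carton_center (a point): The middle gift carton, wrapped, with a bow on top: body 56 x 90 x 60 mm (x by y by z), the soft bow stands another 25 mm and can be ignored when gripping. Point at the centre of the body, half-way up (30 mm above its underside). Axes are the carton's own: x across its short side, y along its long side, z up. Loose, a bystander to leave alone.
- low_carton_center (a point): The lowest gift carton, wrapped, with a bow on top: body 50 x 75 x 50 mm (x by y by z), the soft bow stands another 25 mm and can be ignored when gripping. Point at the centre of the body, half-way up (25 mm above its underside). Axes are the carton's own: x across its short side, y along its long side, z up. Loose, a bystander to leave alone.
- jig: Wrapping jig, fixed: a wooden board 170 x 130 x 12 mm. Origin at the centre of its underside; x is the push direction, towards the sprung stop; z up. Two dark rails, 8 mm high, 12 mm wide, from x = -80 to +10 mm leave a channel 60 mm wide centred on y = 0, open above and at its -x end. Behind the plate: spring barrel from x = 57 mm, housing block 60 mm wide, 56 mm high at x = 59 to 81 mm.
- scale_mid (a point): Fixed point on the board half-way between the two thin steel scale pins, at x = 60, y = 54, z = 34 mm of the jig. The pins stand upright 10 mm apart along the jig's x (at x = 55 and 65 mm) on an aluminium strip left (+y) of the stop plate; their tops are 39 mm above the counter.
- stop_face (a point): Centre of the front face of the stop plate, the face the carton is pressed on; x as the jig's x (into the plate). The aluminium plate is 8 mm thick, 54 mm wide and 70 mm high; its lower edge is 2 mm and this point 37 mm above the board. At rest it lies at x = 15 mm of the jig, and it moves with the plate.
- pointer_tip (a point): Tip of the thin steel pointer arm, fixed to the stop plate on its left (+y) side; at rest at x = 45 mm, y = 50 mm, z = 34 mm of the jig. It moves with the plate and is to stand between the two scale pins.
- press_stop (a joint): Travel of the sprung stop plate along the jig's +x, in m: 0 at rest, 0.032 at the end of its travel. The push needed is 5 N at 0 and grows by 4 N per 10 mm; the pointer is at the first pin at 0.010 (9 N) and at the second at 0.020 (13 N).
There are look-alikes about, which are no part of the job. What is shaped like the part that bears tall_carton_center but blue is not meant.

How it is judged (in metres and radians):
On the way, in this order (a step that is already met when the one before it is completed fails the run):
1. the tallest carton stands on the jig board between the guide rails (z of tall_carton_center in the frame of jig between 0.048 and 0.056 m and y of tall_carton_center in the frame of jig between -0.009 and 0.009 m and angle between tall_carton_center's own z axis and vertical below 0.09 rad and angle between the y axis of tall_carton_center and the x axis of jig, either way round below 0.22 rad), for 0.1 s.
2. it is pushed against the stop plate with the pointer between the pins (all of step 1 and value of joint press_stop between 0.0095 and 0.0205 m and x of tall_carton_center in the frame of stop_face between -0.044 and -0.03 m and contact force between the fingers and tall_carton above 4 N and contact force between the fingers and press_stop below 1 N and contact force between tall_carton and press_stop above 7 N), for 0.3 s.
At the end, for the whole second after the job is handed in: Tallest carton flat on the jig board (4 mm, 5 deg), within 9 mm of mid-channel and 12 deg, end on the plate; fingers still push it (over 4 N, over 7 N on the plate) and do not touch the plate; plate travel steady at 9.5 to 20.5 mm; other cartons moved under 30 mm (all of step 2 and linear speed of tall_carton below 0.01 m/s and velocity of joint press_stop between -0.004 and 0.004 m/s and distance of each of mid_carton_center, low_carton_center from where it was at the start of the episode below 0.03 m); the arm keeps its last pose, push and grip.
It fails at once if the stop plate is driven to the end of its travel (over 29 mm) (value of joint press_stop above 0.029 m).
It fails at once if the mid carton is moved more than 30 mm or tipped (distance of mid_carton_center from where it was at the start of the episode above 0.03 m or angle between mid_carton_center's own z axis and vertical above 0.3 rad).
It fails at once if the low carton is moved more than 30 mm or tipped (distance of low_carton_center from where it was at the start of the episode above 0.03 m or angle between low_carton_center's own z axis and vertical above 0.3 rad).
It also fails if it takes over 45 s, if anything falls off the work surface, if the arm or the gripper's body presses on something with over 40 N, if the wrist force passes 120 N, or if a joint passes its speed limit or range.

ROBOT

A 6-joint arm with a two-finger parallel gripper is mounted at the origin on a cart in front of the work surface, level with it; the furniture and walls round the work are solid. World frame = base frame: x ahead of the robot, y to its left, z up, the work surface at z = 0. Lengths are in mm, angles in degrees, forces in N, time in s.
With the tool pointing down it reaches from about 350 to 850 mm from the base axis. Payload 8.1 kg.
Tool frame: the origin (TCP) lies at the very end of the fingers, on their centre line; the grasp point (between the pads) lies 19 mm behind it (r.grip_depth is the distance from the TCP to the grasp point, in mm); y points along the fingers, z is the direction in which the jaws open and shut, and the axes are right-handed (so a half turn about y gives the same grasp; the last joint's range is limited). The gripper opens to 85 mm and grips with 20 to 120 N. Pads are 22 mm wide; open, the fingers measure 114 mm over their backs; the gripper's body (76 mm by 85 mm) begins 54 mm behind the grasp point. The pads swing forward as they close: fully open they stand 13 mm farther back than shut.
Start: joints at [-74.565, 7.471, 85.268, -0, 87.261, -4.893], TCP at [208.462, -562.627, 231.292] pointing down, gripper open.
Joint ranges: [-169.43, 169.43], [-51.17, 129.36], [1.28, 143.12], [-76.62, 256.62], [0, 156.53], [-152.29, 152.29]. Speed limits (degrees/s): [136.94, 136.94, 159.86, 180, 180, 180].

INTERFACE

Orientations are given as [roll, pitch, yaw] about the fixed x, y, z axes, in that order (R = Rz(yaw) Ry(pitch) Rx(roll)).
In Python, from bench import readout, eyes, r gives the robot as it stands. The module is installed in compiled form; this text tells all that it offers.
- The arm moves only by the tool move_arm, never from a script. Its argument "motion" is text: rows parted by semicolons, each of 6 numbers parted by spaces: the shift along the world's x, y, z in cm, then the turn, a rotation vector about the world's x, y, z in degrees. A call has 1 to 10 rows; each row is the pose to reach, as a shift and turn from the pose commanded when the call began; what a row does not reach only later rows make up. A row lasts 1/12 s, in which the tool goes at most 41.7 mm and 7.16 degrees, less where a joint would pass 70% of its speed; a pose out of reach is approached as far as the arm can. A call with a gripper value outside its range is refused whole. "fingers" is the finger opening in cm, from 0 to 8.54, set as the call begins (left out, the last holds). The fingers move at their own pace and stop on an object; "squeeze" is the grip in N (left out, the last holds). Time passes only in rows, so rows that repeat a pose let the fingers close. It gives the time, the measured TCP pose, the force and the opening at its end, in the units of the state.
- readout.sense(): the state, without advancing time (a new reading comes with each control period).
- eyes.snapshot(name): name is "scene" or "top" or "wrist"; returns a dict with "image" (400x640x3 uint8, blue, green, red), "fx", "fy", "cx", "cy" (pixels), "world_to_cam" (4x4, takes a point from world to camera coordinates). Camera axes: x right, y down, z forward; pixel columns grow to the right and rows downward; lengths in mm; the calibration is good to about 2 mm. A picture is of the moment at which its call begins. There is no depth.
- r.hand_in(): hands the job in, once; it reports no verdict.
The state is a dict: "time": time; "joint_pos": joint angles; "qd": joint speeds; "joint_efforts": joint torques, N m; "tool_pos": TCP position; "tcp_rot": TCP orientation; "ft_force": force on the tool from outside, world axes, zero at the start; "wrist_torque": the same for the moment, N m; "finger_gap": finger opening in mm.
Only numpy, scipy, OpenCV 4.12 (cv2) and the standard library are available. Lean on these libraries where they do the work, as an engineer would, in place of code of your own. Each camera call takes 0.05 s, during which the arm holds its last target. There are 200 camera calls.

## Working session

There is one attempt and no reset: what is moved stays moved. The work goes in short steps, Python scripts to look and compute and a tool call to move; the robot and the scene stay as the last step left them, time stands still between calls to the robot, and variables do not carry over. Pictures are saved under pics/ and viewed, about 8 in all and at most 12, crops included, and the job is handed in when it is done.

Besides the shell and the picture viewer there is one more tool, called after "Request:" by a JSON object that holds its "op" and its "data", one argument or row to a line. move_arm: Moves the arm, as the interface text tells. Its arguments: {"type":"object","properties":{"motion":{"type":"string"},"fingers":{"type":"number"},"squeeze":{"type":"number"}},"required":["motion"]}

```bash
mkdir -p pics; python3 - <<'E'
from bench import readout, eyes, r
import cv2,numpy as np
for n in("top","scene"):
    s=eyes.snapshot(n); cv2.imwrite(f"pics/{n}0.png",s["image"]); np.savez(f"{n}0.npz",**s)
    print(n,s["fx"],s["fy"],s["cx"],s["cy"],np.round(s["world_to_cam"],4).tolist())
print(readout.sense())
E
```

```text
top 455.4654534553261 455.4654534553261 310.8768633988732 198.60155253134945 [[-0.0222, -0.9997, -0.0072, 99.5217], [-0.9828, 0.0231, -0.183, 610.6102], [0.1831, 0.003, -0.9831, 835.7255], [0.0, 0.0, 0.0, 1.0]]
scene 426.0161007034124 426.0161007034124 317.3688833680177 202.23208561762894 [[-0.841, -0.541, -0.0003, 535.4051], [-0.359, 0.5585, -0.7478, 221.0275], [0.4048, -0.6288, -0.6639, 694.4433], [0.0, 0.0, 0.0, 1.0]]
{'time': 0.1, 'joint_pos': array([-7.45638271e+01,  7.50916607e+00,  8.53237598e+01,  4.79835469e-04,
        8.72620716e+01, -4.89078438e+00]), 'qd': array([-0.0249398 , -0.11231158, -0.15021556,  0.04974588, -0.03862053,
        0.08222024]), 'joint_efforts': array([ 1.50933389e-03, -5.70952463e+01, -5.01942551e+01, -1.20772775e-04,
        8.18010187e-03,  3.76033847e-05]), 'tool_pos': array([ 208.33891625, -562.13522058,  230.3592708 ]), 'tcp_rot': array([-9.00946108e+01,  8.57667388e-03, -1.59673073e+02]), 'ft_force': array([0.42624288, 0.40777451, 0.10633757]), 'wrist_torque': array([ 0.01971219,  0.03103172, -0.01307379]), 'finger_gap': 85.39015911307199}
```

View pics/top0.png

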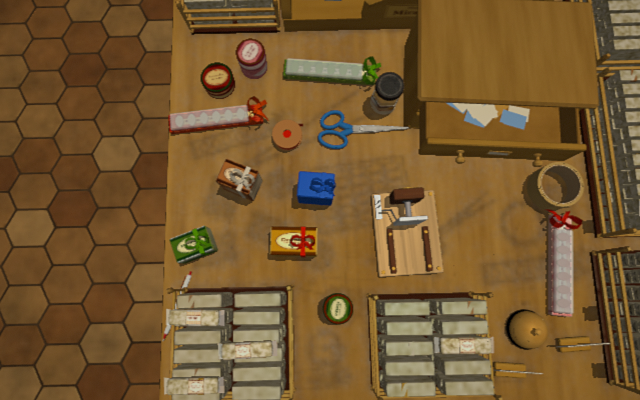

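View pics/scene0.png

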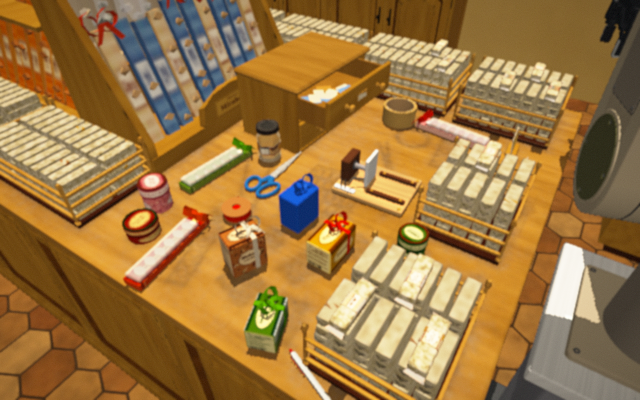

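Top view candidates: brown (238,178), green (192,245), yellow (295,242), blue look-alike (316,188). In the scene view brown (245,250) looks tallest; I'll enlarge it to confirm.

```bash
python3 - <<'E'
import cv2
a=cv2.imread("pics/top0.png");b=cv2.imread("pics/scene0.png")
cv2.imwrite("pics/c1.png",cv2.resize(a[150:285,215:345],None,fx=4.4,fy=4.4,interpolation=cv2.INTER_CUBIC))
cv2.imwrite("pics/c2.png",cv2.resize(a[180:285,365:450],None,fx=5.6,fy=5.6,interpolation=cv2.INTER_CUBIC))
cv2.imwrite("pics/c3.png",cv2.resize(b[170:360,210:370],None,fx=3,fy=3,interpolation=cv2.INTER_CUBIC))
E
```

```text
(no output)
```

View pics/c1.png

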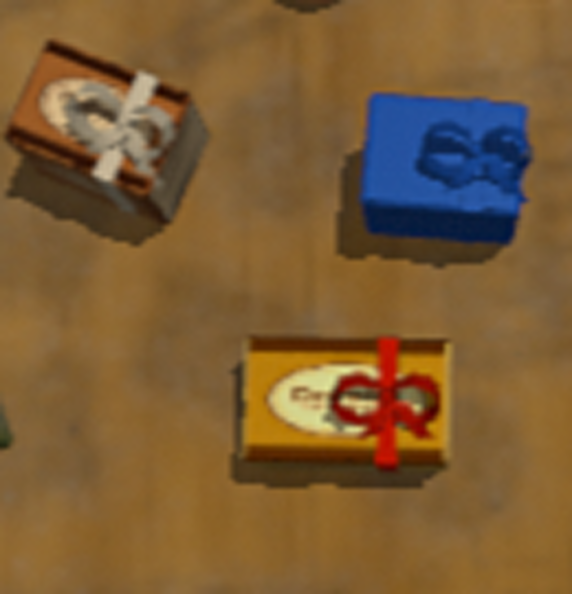

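View pics/c2.png

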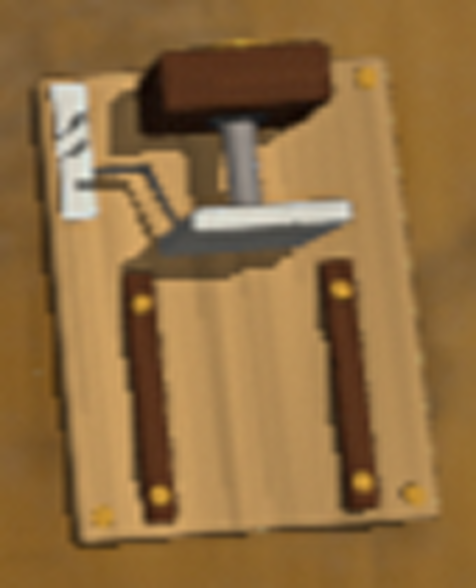

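View pics/c3.png

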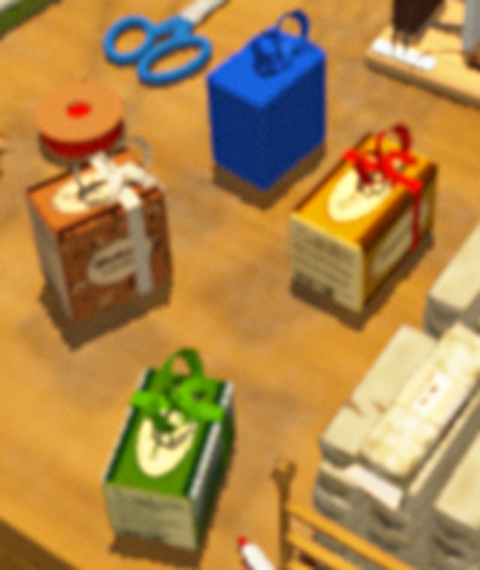

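```bash
cat > h.py <<'E'
import numpy as np
from scipy.optimize import least_squares
def proj(s,P):
    w=s["world_to_cam"];c=np.asarray(P)@w[:3,:3].T+w[:3,3]
    return np.c_[s["fx"]*c[:,0]/c[:,2]+s["cx"],s["fy"]*c[:,1]/c[:,2]+s["cy"]]
def place(p,L):
    a=np.deg2rad(p[2]);L=np.asarray(L,float)
    return np.c_[p[0]+L[:,0]*np.cos(a)-L[:,1]*np.sin(a),p[1]+L[:,0]*np.sin(a)+L[:,1]*np.cos(a),L[:,2]]
def fit(obs,p0):
    f=lambda p:np.concatenate([(proj(s,place(p,L))-np.array(uv)).ravel() for s,L,uv in obs])
    q=least_squares(f,p0,x_scale=[10,10,5]);return q.x,f(q.x).reshape(-1,2)
E
python3 - <<'E'
from h import *
t=dict(np.load("top0.npz"));s=dict(np.load("scene0.npz"))
c=lambda L:np.array(L)/4.4+[215,150]
j=lambda L:np.array(L)/5.6+[365,180]
d=lambda L:np.array(L)/3+[210,170]
# carton: image-right = -y world. own y long
T=[[25,35,80],[-25,35,80],[25,-35,80],[-25,-35,80]]
o1=(t,T,c([(50,42),(8,133),(190,97),(150,190)]))
o2=(s,[[25,35,80],[-25,35,80],[-25,35,0],[-25,-35,0]],d([(28,190),(60,232),(75,320),(170,290)]))
for o in([o1],[o1,o2]):
    p,e=fit(o,[500,250,-20]);print("carton",p.round(2),e.round(1).tolist())
for z in(50,60,80):
    Z=[[a,b,z] for a,b,_ in T];p,e=fit([(t,Z,o1[2])],[500,250,-20]);print(z,np.abs(e).mean())
B=[[85,65,12],[85,-65,12],[-85,-65,12],[-85,65,12]]
p,e=fit([(t,B,j([(40,75),(383,60),(438,512),(82,543)]))],[450,-100,5]);print("jig",p.round(2),e.round(1).tolist())
# rails tops z=20: inner faces
R=[[-80,36,20],[10,36,20],[-80,-36,20],[10,-36,20]]
print("rail pred in c2",((proj(t,place(p,R))-[365,180])*5.6).round())
E
```

```text
carton [655.69 225.73 -23.26] [[-0.1, -1.6], [-1.1, 1.1], [1.2, -1.0], [-0.0, 1.4]]
carton [653.76 226.37 -24.41] [[-0.1, -0.8], [-1.5, 1.6], [1.0, 0.4], [-0.7, 2.7], [-2.1, -2.4], [-1.3, 1.0], [-0.3, 1.0], [1.6, -4.8]]
50 0.619785486609647
60 0.7138473934628422
80 0.9334727931474411
jig [ 546.78 -107.72    2.52] [[-0.9, 0.1], [0.7, -1.4], [0.8, 1.2], [-0.7, 0.0]]
rail pred in c2 [[162. 523.]
 [137. 270.]
 [365. 509.]
 [337. 257.]]
```

Brown is the tall one: its vertical edge is about 88 px in c3, against about 65 for yellow and 55 for green. Blue has the same shape but is excluded. Jig pose: (547,-108), yaw 2.5°. Carton: (655,226), yaw about -23.5°.

Request:
{"op": "move_arm", "data": {
  "motion": "22 39 0 0 0 46; 22 39 0 0 0 46; 22 39 0 0 0 46; 22 39 0 0 0 46; 22 39 0 0 0 46; 22 39 0 0 0 46; 22 39 0 0 0 46; 22 39 0 0 0 46; 22 39 0 0 0 46; 22 39 0 0 0 46",
  "fingers": 8.5
}}

```text
time: 0.93
tool_pos: [413.5, -197.7, 231.1]
tcp_rot: [-90.0, 0.0, -113.7]
ft_force: [1.3, -0.5, -0.7]
finger_gap: 85.0
```

Request:
{"op": "move_arm", "data": {
  "motion": "24 42 0 0 0 0; 24 42 0 0 0 0; 24 42 0 0 0 0; 24 42 0 0 0 0; 24 42 0 0 0 0; 24 42 0 0 0 0; 24 42 0 0 0 0; 24 42 0 0 0 0; 24 42 0 0 0 0; 24 42 0 0 0 0"
}}

```text
time: 1.77
tool_pos: [620.3, 164.1, 230.6]
tcp_rot: [-90.0, -0.0, -113.7]
ft_force: [0.9, -0.7, 0.7]
finger_gap: 84.8
```

```bash
python3 - <<'E'
from bench import readout
s=readout.sense();print(s["time"],s["tool_pos"],s["tcp_rot"],s["joint_pos"])
E
```

```text
1.7667 [620.25694597 164.14233235 230.58914573] [-9.00377584e+01 -3.10295970e-02 -1.13656188e+02] [ 1.02483772e+01  1.39481106e+01  7.80572979e+01 -4.69425011e-03
  8.80432384e+01  3.39047379e+01]
```

Request:
{"op": "move_arm", "data": {
  "motion": "3.4 6.1 0 0 0 0; 3.4 6.1 0 0 0 0; 3.4 6.1 0 0 0 0; 3.4 6.1 0 0 0 0"
}}

```text
time: 2.1
tool_pos: [653.5, 224.5, 229.4]
tcp_rot: [-90.1, -0.1, -113.5]
ft_force: [0.6, 0.1, -0.2]
finger_gap: 85.0
```

```bash
python3 - <<'E'
from bench import readout,eyes
import cv2,numpy as np
from h import *
s=eyes.snapshot("wrist");np.savez("w1.npz",**s)
q=readout.sense();print(q["time"],q["tool_pos"],q["tcp_rot"])
im=s["image"].copy()
for z,c in((80,(0,255,0)),(0,(0,0,255))):
    P=proj(s,place([655,226,-23.5],[[25,35,z],[-25,35,z],[-25,-35,z],[25,-35,z]]))
    cv2.polylines(im,[P.astype(int)],True,c,1)
cv2.imwrite("pics/w1.png",im)
E
```

```text
2.15 [653.44706447 223.2301897  229.98990016] [-9.00812773e+01 -9.05896876e-02 -1.13613156e+02]
```

View pics/w1.png

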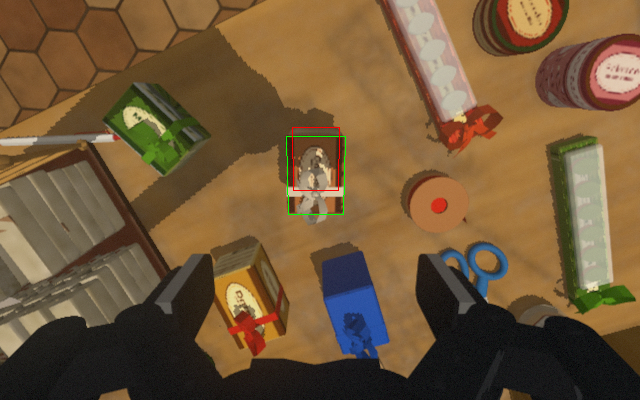

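The wrist view shows brown at px 287–344 × 137–214, matching the projected pose. The finger sides are clear, so I'll descend.

Request:
{"op": "move_arm", "data": {
  "motion": "0.1 0.2 -18 0 0 0; 0.1 0.2 -18 0 0 0; 0.1 0.2 -18 0 0 0; 0.1 0.2 -18 0 0 0; 0.1 0.2 -18 0 0 0; 0.1 0.2 -20.3 0 0 0; 0.1 0.2 -20.3 0 0 0; 0.1 0.2 -20.3 0 0 0"
}}

```text
time: 2.82
tool_pos: [654.3, 224.0, 28.6]
tcp_rot: [-90.1, -0.1, -113.7]
ft_force: [0.7, 0.3, -0.3]
finger_gap: 84.7
```

Request:
{"op": "move_arm", "data": {
  "motion": "0 0 0 0 0 0; 0 0 0 0 0 0; 0 0 0 0 0 0; 0 0 0 0 0 0; 0 0 0 0 0 0; 0 0 0 0 0 0; 0 0 0 0 0 0; 0 0 0 0 0 0",
  "fingers": 3.5,
  "squeeze": 50
}}

```text
time: 3.48
tool_pos: [656.7, 225.5, 31.3]
tcp_rot: [-89.8, 0.1, -113.7]
ft_force: [-1.4, -0.6, 7.8]
finger_gap: 49.1
```

Request:
{"op": "move_arm", "data": {
  "motion": "0 0 3 0 0 0; 0 0 8 0 0 0; 0 0 12 0 0 0; 0 0 15 0 0 0; 0 0 15 0 0 0; 0 0 15 0 0 0"
}}

```text
time: 3.98
tool_pos: [657.4, 225.8, 183.8]
tcp_rot: [-89.6, 0.3, -113.7]
ft_force: [-0.8, -0.0, -1.8]
finger_gap: 49.8
```

```bash
python3 - <<'E'
from bench import readout,eyes
import cv2
b=eyes.snapshot("scene")["image"];w=eyes.snapshot("wrist")["image"]
cv2.imwrite("pics/l1.png",cv2.hconcat([cv2.resize(b[60:360,180:480],(400,400)),cv2.resize(w[:,120:520],(400,400))]))
s=readout.sense();print({k:s[k] for k in("time","tool_pos","tcp_rot","ft_force","wrist_torque","finger_gap")})
E
```

```text
{'time': 4.0833, 'tool_pos': array([654.49321161, 224.97526636, 177.7947227 ]), 'tcp_rot': array([-9.00290393e+01, -2.58609744e-02, -1.13666089e+02]), 'ft_force': array([-1.02782863, -1.10565705, -2.31922586]), 'wrist_torque': array([-0.00755797, -0.04303746,  0.01480405]), 'finger_gap': 49.734804100705674}
```

View pics/l1.png

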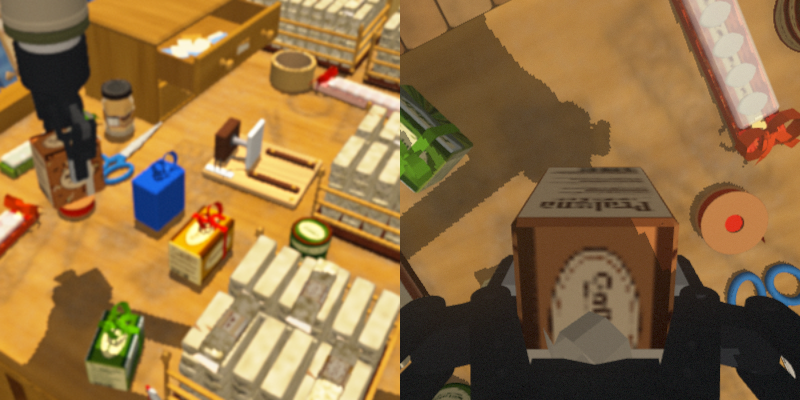

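The carton is held upright, gap 49.7. Now I'll carry it above the jig entry.

Request:
{"op": "move_arm", "data": {
  "motion": "-14 -33.4 0 0 0 -63.8; -14 -33.4 0 0 0 -63.8; -14 -33.4 0 0 0 -63.8; -14 -33.4 0 0 0 -63.8; -14 -33.4 0 0 0 -63.8; -14 -33.4 0 0 0 -63.8; -14 -33.4 0 0 0 -63.8; -14 -33.4 0 0 0 -63.8; -14 -33.4 0 0 0 -63.8; -14 -33.4 0 0 0 -63.8"
}}

```text
time: 4.92
tool_pos: [511.4, -113.3, 175.8]
tcp_rot: [-90.0, -0.3, -178.1]
ft_force: [0.4, 0.5, -1.6]
finger_gap: 49.5
```

Request:
{"op": "move_arm", "data": {
  "motion": "0 0 0 0 0 0; 0 0 0 0 0 0; 0 0 0 0 0 0"
}}

```text
time: 5.17
tool_pos: [514.6, -107.9, 177.1]
tcp_rot: [-90.1, -0.1, -177.4]
ft_force: [-0.4, 0.2, -0.9]
finger_gap: 49.8
```

```bash
python3 - <<'E'
from bench import readout,eyes
import cv2
from h import *
J=[546.8,-107.7,2.52]
s=eyes.snapshot("wrist");w=s["image"].copy();t=eyes.snapshot("top");a=t["image"].copy()
B=place(J,[[85,65,12],[85,-65,12],[-85,-65,12],[-85,65,12]])
Pl=place(J,[[15,27,84],[15,-27,84],[15,-27,14],[15,27,14]])
R1=place(J,[[-80,30,20],[10,30,20],[10,42,20],[-80,42,20]]);R2=place(J,[[-80,-30,20],[10,-30,20],[10,-42,20],[-80,-42,20]])
def draw(im,cam,x0,y0,k,c,w,h):
    im=cv2.resize(im[y0:y0+h,x0:x0+w],None,fx=k,fy=k,interpolation=cv2.INTER_CUBIC)
    for Q in(B,Pl,R1,R2): cv2.polylines(im,[((proj(cam,Q)-[x0,y0])*k).astype(int)],True,c,1)
    return im
A=draw(a,t,350,170,4,(0,255,0),110,120);W=draw(w,s,140,0,1.2,(0,255,0),300,400)
cv2.imwrite("pics/j1.png",cv2.hconcat([W,A]))
q=readout.sense();print({k:q[k] for k in("time","tool_pos","tcp_rot","ft_force","wrist_torque","finger_gap")})
E
```

```text
{'time': 5.2667, 'tool_pos': array([ 514.98017734, -107.78731434,  177.66145118]), 'tcp_rot': array([-9.00312367e+01, -5.50627809e-02, -1.77339503e+02]), 'ft_force': array([ 0.12915106, -0.63502358, -1.18580007]), 'wrist_torque': array([ 0.00445173, -0.01380282,  0.01989593]), 'finger_gap': 49.210224581352485}
```

View pics/j1.png

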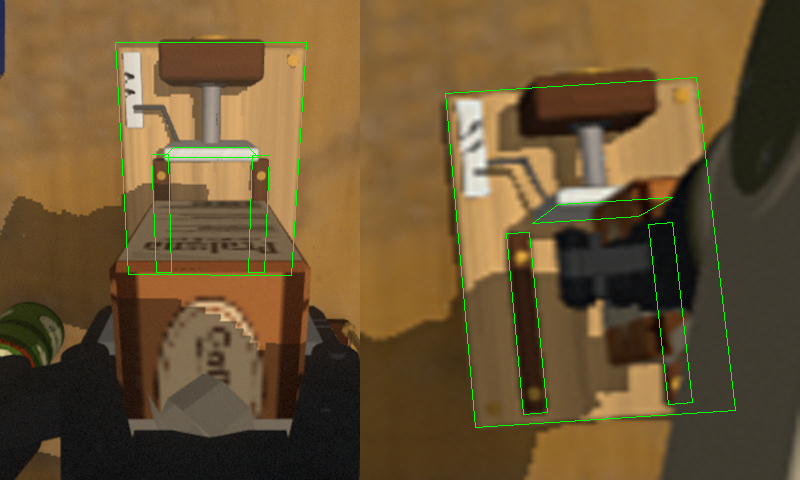

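The overlay fits the board, rails and plate in both views. In the wrist view the carton is centred (about 212) on the channel (about 211). Descending.

Request:
{"op": "move_arm", "data": {
  "motion": "-0.1 -0.1 -4 0 0 0; -0.1 -0.1 -7 0 0 0; -0.1 -0.1 -10 0 0 0; -0.1 -0.1 -12 0 0 0; -0.1 -0.1 -12.5 0 0 0; -0.1 -0.1 -12.7 0 0 0; -0.1 -0.1 -12.9 0 0 0; -0.1 -0.1 -13 0 0 0; -0.1 -0.1 -13 0 0 0"
}}

```text
time: 6.02
tool_pos: [515.3, -110.2, 49.9]
tcp_rot: [-89.9, 0.1, -177.5]
ft_force: [-0.2, -0.3, -1.4]
finger_gap: 49.8
```

Request:
{"op": "move_arm", "data": {
  "motion": "0 0 -0.1 0 0 0; 0 0 -0.2 0 0 0; 0 0 -0.3 0 0 0; 0 0 -0.4 0 0 0; 0 0 -0.4 0 0 0; 0 0 -0.4 0 0 0"
}}

```text
time: 6.52
tool_pos: [513.8, -110.0, 44.2]
tcp_rot: [-90.0, -0.0, -177.5]
ft_force: [0.3, 0.5, -1.9]
finger_gap: 49.6
```

Request:
{"op": "move_arm", "data": {
  "motion": "0 0 -0.1 0 0 0; 0 0 -0.2 0 0 0; 0 0 -0.2 0 0 0; 0 0 -0.2 0 0 0"
}}

```text
time: 6.85
tool_pos: [514.0, -110.0, 43.3]
tcp_rot: [-90.0, 0.0, -177.5]
ft_force: [-5.8, 1.1, 9.7]
finger_gap: 49.5
```

Request:
{"op": "move_arm", "data": {
  "motion": "0 0 -0.1 0 0 0; 0 0 -0.1 0 0 0; 0 0 -0.1 0 0 0; 0 0 -0.1 0 0 0"
}}

```text
time: 7.18
tool_pos: [514.1, -110.0, 43.3]
tcp_rot: [-90.0, -0.0, -177.5]
ft_force: [-11.2, 4.2, 20.4]
finger_gap: 49.3
```

Request:
{"op": "move_arm", "data": {
  "motion": "0 0 0.15 0 0 0; 0 0 0.15 0 0 0; 0 0 0.15 0 0 0; 0 0 0.15 0 0 0"
}}

```text
time: 7.52
tool_pos: [514.3, -110.1, 43.3]
tcp_rot: [-90.0, 0.0, -177.5]
ft_force: [-2.9, 1.3, 5.6]
finger_gap: 49.4
```

```bash
cat > look.py <<'E'
from bench import readout,eyes
import cv2,sys
from h import *
J=[546.8,-107.7,2.52]
s=eyes.snapshot("wrist");t=eyes.snapshot("top");c=eyes.snapshot("scene")
np.savez("ws.npz",**s);np.savez("ss.npz",**c)
def crop(im,x0,y0,w,h,W,H): return cv2.resize(im[y0:y0+h,x0:x0+w],(W,H),interpolation=cv2.INTER_CUBIC)
cv2.imwrite(f"pics/{sys.argv[1]}.png",cv2.hconcat([crop(s["image"],140,60,320,340,424,450),crop(c["image"],310,130,125,150,375,450)]))
q=readout.sense();print({k:q[k] for k in("time","tool_pos","tcp_rot","ft_force","wrist_torque","finger_gap")})
E
python3 look.py k1
```

```text
{'time': 7.6667, 'tool_pos': array([ 514.34450358, -110.08444365,   43.32774116]), 'tcp_rot': array([-8.99861896e+01,  4.37218460e-02, -1.77472943e+02]), 'ft_force': array([-2.37521457,  1.53259876,  5.79129457]), 'wrist_torque': array([-0.00531163,  0.23086843, -0.07144185]), 'finger_gap': 49.12840010668917}
```

View pics/k1.png

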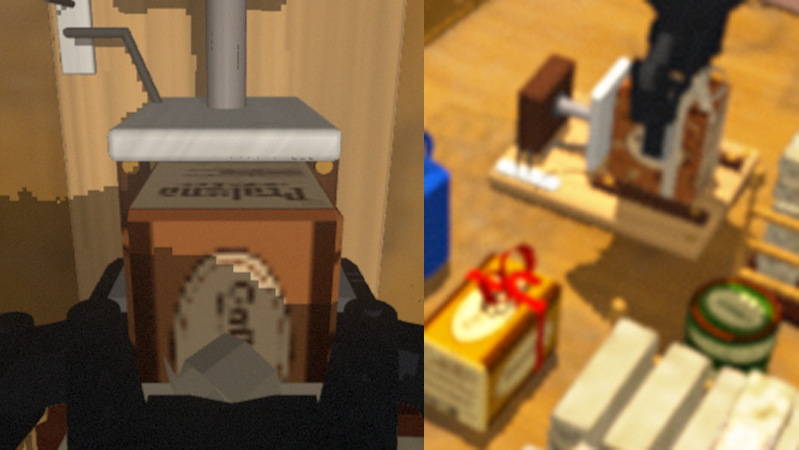

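Carton is on the board between the rails, with a gap to the plate (carton front edge at row 210, plate edge at row 160, pointer tip at (66,32)). I'll compute the gap.

```bash
python3 - <<'E'
from h import *
s=dict(np.load("ws.npz"));J=[546.8,-107.7,2.52]
def unp(u,v,z):
    w=s["world_to_cam"];R=w[:3,:3];C=-R.T@w[:3,3]
    d=R.T@[(u-s["cx"])/s["fx"],(v-s["cy"])/s["fy"],1];P=C+d*(z-C[2])/d[2]
    a=np.deg2rad(J[2]);q=P[:2]-J[:2];return (q@[np.cos(a),np.sin(a)]).round(1),(q@[-np.sin(a),np.cos(a)]).round(1)
f=lambda u,v,z:unp(140+u/1.325,60+v/1.3235,z)
print("carton front",f(126,210,92),f(341,210,92),"plate",f(108,130,84),f(341,130,84),f(112,160,84),"ptr",f(66,32,34),"strip",f(62,74,16))
E
```

```text
carton front (np.float64(3.8), np.float64(21.6)) (np.float64(3.9), np.float64(-25.7)) plate (np.float64(20.2), np.float64(26.4)) (np.float64(20.2), np.float64(-26.4)) (np.float64(13.2), np.float64(26.0)) ptr (np.float64(42.7), np.float64(51.0)) strip (np.float64(28.6), np.float64(60.1))
```

Request:
{"op": "move_arm", "data": {
  "motion": "0.2 0.1 0 0 0 0; 0.4 0.17 0 0 0 0; 0.6 0.18 0 0 0 0; 0.8 0.19 0 0 0 0; 0.8 0.19 0 0 0 0; 0.8 0.19 0 0 0 0",
  "squeeze": 70
}}

```text
time: 8.17
tool_pos: [522.3, -108.3, 43.4]
tcp_rot: [-90.0, 0.0, -177.5]
ft_force: [-3.6, -0.2, 6.4]
finger_gap: 49.4
```

Request:
{"op": "move_arm", "data": {
  "motion": "0.1 0 0 0 0 0; 0.2 0.01 0 0 0 0; 0.3 0.01 0 0 0 0; 0.4 0.02 0 0 0 0; 0.4 0.02 0 0 0 0; 0.4 0.02 0 0 0 0"
}}

```text
time: 8.67
tool_pos: [524.9, -108.2, 43.4]
tcp_rot: [-90.0, -0.1, -177.5]
ft_force: [-13.0, 0.2, 15.1]
finger_gap: 49.5
```

Request:
{"op": "move_arm", "data": {
  "motion": "0.1 0 0.05 0 0 0; 0.2 0.01 0.08 0 0 0; 0.3 0.01 0.1 0 0 0; 0.4 0.02 0.1 0 0 0; 0.4 0.02 0.1 0 0 0; 0.4 0.02 0.1 0 0 0"
}}

```text
time: 9.17
tool_pos: [528.2, -108.1, 43.5]
tcp_rot: [-90.0, -0.2, -177.5]
ft_force: [-11.5, -1.4, 9.1]
finger_gap: 49.3
```

Request:
{"op": "move_arm", "data": {
  "motion": "0.1 0 0 0 0 0; 0.2 0.01 0 0 0 0; 0.3 0.01 0 0 0 0; 0.4 0.02 0 0 0 0; 0.4 0.02 0 0 0 0; 0.4 0.02 0 0 0 0"
}}

```text
time: 9.67
tool_pos: [531.9, -107.9, 43.5]
tcp_rot: [-90.0, -0.3, -177.5]
ft_force: [-13.6, -1.9, 11.2]
finger_gap: 49.0
```

Request:
{"op": "move_arm", "data": {
  "motion": "0.1 0 0.02 0 0 0; 0.2 0.01 0.04 0 0 0; 0.3 0.01 0.06 0 0 0; 0.4 0.02 0.08 0 0 0; 0.5 0.02 0.08 0 0 0; 0.6 0.03 0.08 0 0 0; 0.7 0.03 0.08 0 0 0; 0.7 0.03 0.08 0 0 0; 0.7 0.03 0.08 0 0 0"
}}

```text
time: 10.42
tool_pos: [538.0, -107.6, 43.6]
tcp_rot: [-90.0, -0.4, -177.5]
ft_force: [-13.3, -2.1, 9.1]
finger_gap: 49.8
```

```bash
python3 look.py k2
```

```text
{'time': 10.5667, 'tool_pos': array([ 537.9522677 , -107.58941267,   43.55011618]), 'tcp_rot': array([ -90.00714741,   -0.36431105, -177.4833975 ]), 'ft_force': array([-13.7499919 ,  -2.45466857,   8.27713961]), 'wrist_torque': array([-0.48999494,  1.83498375,  0.02365238]), 'finger_gap': 49.158519008881555}
```

View pics/k2.png

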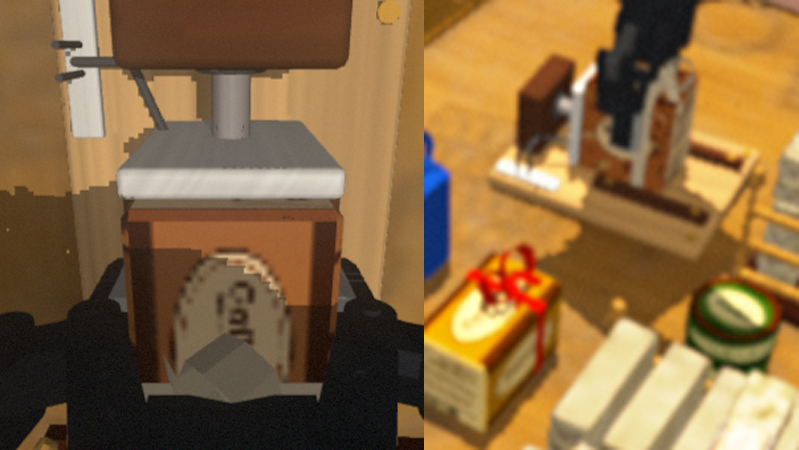

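Picture 10: the pointer tip (74,62) stands midway between the pin tops (rows 44 and 76), and the carton is square on the plate. I'll hold and check it's steady.

Request:
{"op": "move_arm", "data": {
  "motion": "0 0 0 0 0 0; 0 0 0 0 0 0; 0 0 0 0 0 0; 0 0 0 0 0 0; 0 0 0 0 0 0; 0 0 0 0 0 0"
}}

```text
time: 11.07
tool_pos: [538.0, -107.6, 43.6]
tcp_rot: [-90.0, -0.4, -177.5]
ft_force: [-14.3, -2.9, 8.4]
finger_gap: 49.1
```

```bash
python3 - <<'E'
from h import *
s=dict(np.load("ws.npz"));J=[546.8,-107.7,2.52]
P=proj(s,place(J,[[45+d,50,34] for d in(8,12,14,16,20)]+[[55,54,39],[65,54,39]]))
print(((P-[140,60])*1.324).round(1).tolist())
E
python3 look.py k3
```

```text
[[77.4, 75.1], [76.2, 62.4], [75.6, 56.0], [75.0, 49.5], [73.8, 36.4], [58.9, 69.6], [55.4, 36.2]]
{'time': 11.2167, 'tool_pos': array([ 538.00119349, -107.57236026,   43.57492151]), 'tcp_rot': array([ -90.00806989,   -0.35750783, -177.485022  ]), 'ft_force': array([-13.57923435,  -2.72036773,   8.76304932]), 'wrist_torque': array([-0.46010957,  1.81736382, -0.00609255]), 'finger_gap': 49.55574024989863}
```

```bash
python3 -c "
from bench import readout,r
print(r.hand_in());s=readout.sense();print(s['time'],s['tool_pos'],s['ft_force'])"
```

```text
the job is handed in; nothing more can be done
None
the job is handed in; nothing more can be done
```

I stood the brown carton (the tallest of the three) between the jig rails, pushed its narrow end against the plate, and handed the job in while still gripping and pushing. The run took about 11 s of robot time.

- **Pointer:** the last picture I viewed showed it midway between the pins. Plate travel was about 14 mm, by the image with the pins as reference and by the arm's position.
- **Force:** the wrist read about 13.6 N against the push. That is a few newtons more than the 10.7 N the spring should need at that travel; I put it down to friction on the board, which I did not measure separately.
- **Steadiness:** the arm held the same position to 0.1 mm over the last 0.65 s, with the grip set to 70 N.
- **Carton:** it is about 1–2 mm off mid-channel at most. The tool is tilted 0.4°, and the carton looked flat on the board and square to the plate.
- **Other cartons:** I kept clear of both. The last picture shows only part of the yellow one and not the green one, so I did not measure that they stayed put.
- **Disagreements:** positions read from the wrist camera were about 2 mm off along the jig, so I used the pins as the reference.

The hand-in gave no verdict.

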